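# Feed a lamp cell into the gravity rack at the porcelain appraisal station

## Robot

A 6-joint arm with a two-finger parallel gripper is mounted at the origin on the work surface. World frame = base frame: x ahead of the robot, y to its left, z up, the work surface at z = 0. Lengths are in mm, angles in rad, forces in N, time in s.
With the tool pointing down it reaches from about 325 to 775 mm from the base axis. Payload 5.5 kg.
Tool frame: the origin (TCP) lies on the front face of the gripper's body, between the roots of the fingers; the fingertips stand 73 mm ahead of it and the grasp point (between the pads) lies 54 mm ahead of it; z points along the fingers, y is the direction in which the jaws open and shut (so a half turn about z gives the same grasp; the last joint's range is limited). The gripper opens to 85 mm and grips with 20 to 120 N. Pads are 22 mm wide; open, the fingers measure 114 mm over their backs; the gripper's body (76 mm by 85 mm) begins 54 mm behind the grasp point. The pads swing forward as they close: fully open they stand 13 mm farther back than shut.
Start: joints at [1.153, 0.091, 1.231, -0, 1.82, -0.057], TCP at [211.819, 561.382, 303.875] pointing down, gripper open.
Joint ranges: [-2.87, 2.87], [-0.86, 2.18], [0.17, 2.46], [-1.51, 4.65], [0.06, 2.69], [-2.65, 2.65]. Speed limits (rad/s): [2.57, 2.57, 3.01, 3.14, 3.14, 3.14].

## Interface

Orientations are given as a unit quaternion [w, x, y, z].
In Python, from workcell import manip gives the robot as it stands.
- The arm moves only by the tool carry_out, never from a script. Its argument "plan" is a list that holds one entry, the list of rows, each a list of 6 numbers: the shift along the world's x, y, z in m, then the turn, a rotation vector about the world's x, y, z in rad. In form: [[[x, y, z, ax, ay, az], ...]]. A call has 1 to 5 rows; each row shifts and turns the commanded pose from where the row before left it; what a row does not reach is not made up. A row lasts 1/10 s, in which the tool goes at most 50 mm and 8.59 degrees, less where a joint would pass 70% of its speed; a pose out of reach is approached as far as the arm can. A call with a gripper value outside its range is refused whole. "grip" is the opening, from 0 (shut) to 1 (fully open), set as the call begins (left out, the last holds). The fingers move at their own pace and stop on an object; "squeeze" is the grip in N (left out, the last holds). Time passes only in rows, so rows that do not move let the fingers close. It gives the time, the measured TCP pose, the force and the opening at its end, in the units of the state.
- manip.observe(): the state, without advancing time (a new reading comes with each control period).
- manip.get_image(name): name is "side" or "top"; returns a dict with "frame" (480x640x3 uint8, red, green, blue), "z_map" (480x640 float32, mm along the optical axis (not along the pixel's ray), 0 where there is no reading), "mtx" (3x3 intrinsics, pixels), "camera_from_world" (4x4, takes a point from world to camera coordinates). Camera axes: x right, y up, looking along -z (the intrinsics and any distortion apply to the point x, -y, -z); pixel columns grow to the right and rows downward; lengths in mm; the calibration is good to about 2 mm. A picture is of the moment at which its call begins.
- manip.close_job(): hands the job in, once; it reports no verdict.
The state is a dict: "t": time; "joint_pos": joint angles; "dq": joint speeds; "joint_torque": joint torques, N m; "tcp_pos": TCP position; "ee_rot": TCP orientation; "wrist_force": force on the tool from outside, world axes, zero at the start; "ft_torque": the same for the moment, N m; "grip_width": finger opening in mm.
Only numpy, scipy, OpenCV 4.12 (cv2) and the standard library are available. Lean on these libraries where they do the work, as an engineer would, in place of code of your own. Each camera call takes 0.05 s, during which the arm holds its last target.

## Task

The cell rack for the inspection lamps needs its third cell: press down on the flush blue gate plate on the rack's sloping cover and slide it fully across, towards the rack's red-marked side, then lay the loose cell across the loading bay under the clear hood with its nub towards the red side and let it go, so that it rolls down the chute and stops behind the two cells already there. Leave the gate open, and do not shift the vase, cup, penlight, loupe or hand rest.

Things in the scene. Friction and masses are not known exactly. Their poses are not given: they have to be found in the camera images.
- rack: White and grey gravity rack for battery cells, fixed, base plate 290 x 164 mm. Origin on the table under the chute's centre line; x points up the chute in plan (away from the robot), y level across the chute towards the red-marked side, z up. The chute is a straight ramp rising 30 degrees towards +x: its surface normal is (-0.5, 0, 0.866) in this frame.
- bay (a point): Point on the ramp surface at the middle of the open loading bay; axes as the rack's. Free ramp 58 mm up and down the slope from it. Side walls 15 mm high lean outwards, 56 mm apart at the floor: red with a red strip at +y, white at -y; a 30 mm wall ends it at the top. A cell let go in the bay rolls down by itself once the gate is open.
- mouth (a point): Middle of the ramp surface at the lower end of the bay, where the gate's blade hangs and the covered lane begins; axes as the rack's. The lane is 56 mm wide and 34 mm high inside; the cover's top lies 42 mm off the ramp, square to it, opaque at first, clear lower down.
- hood_edge (a point): Middle of the lower front edge (yellow bar) of the clear hood that lies level over the upper half of the bay, 290 mm above the table, 130 mm wide, reaching 82 mm back from here to two posts; axes as the rack's. It bars a tool pointing straight down from the bay; one leaning square to the ramp (30 degrees) has room.
- ready (a point): Where the centre of the newly fed cell comes to rest under the clear cover, 143 mm down the slope from point bay, behind two cells like the loose one that lie at the chute's end, nubs towards +y; axes as the rack's.
- gate (a joint): Travel of the gate plate in m: 0 closed, 0.050 fully open at its end stop; it opens towards the rack's +y (red-marked) side. Starts within 8 mm of closed. It slides level, with about 1.2 N of friction, and stays where it is left; the cell can pass from about 0.037 on.
- gate_top (a point): Centre of the top face of the gate plate, a blue plate with a black rubber inlay, 50 mm up the slope by 70 mm across (y), flush in the sloping cover and without a handle; moves with the plate. Its z axis is the normal of the ramp (30 degrees from vertical, leaning to the robot), x up the slope, y its opening direction. A blade 14 mm wide hangs from its upper edge across the lane's mouth.
- cell_center (a point): Centre of the loose cell: a teal cylinder with a white band at its nub end, 26 mm diameter, 50 mm long with nub, about 65 g, lying on the table. x runs along the cylinder's axis towards the nub; it can roll, so y and z mean nothing.
- cell_nub (a point): Tip of the loose cell's steel nub (10 mm diameter, 2.5 mm long), 25 mm from the cell's centre along its axis.
- vase: Plum-glazed vase, 107 mm high, 82 mm diameter, standing on the turntable; origin under its foot. Leave alone.
- turntable: Lacquered wooden turntable, fixed, 216 mm diameter, 29 mm high; origin at its centre on the table.
- cup: Rose-pink cup, 72 mm diameter, 58 mm high; origin under its foot. Leave alone.
- penlight: Nickel penlight, 130 mm long along x, 16 mm thick, lying on the table; origin underneath its middle. Leave alone.
- loupe: Black loupe, 32 mm diameter, 26 mm high; origin underneath. Leave alone.
- handrest: White plaster hand rest, a rounded bar 150 mm long (its y) by 70 mm, 52 mm high; origin underneath its middle. Leave alone.
- cell: The loose cell's body, origin on its skin 13 mm from its centre and turning with it as it rolls; use point cell_center for its position.
Things that resemble listed ones, but are neither listed nor needed, are in the scene too. What is shaped like the cell but green or orange is not meant.

How it is judged (in metres and radians):
On the way:
1. the gate plate is slid fully across (at least 40 of its 50 mm) (value of joint gate above 0.04 m), for 0.2 s.
At the end, for the whole second after the job is handed in: The cell lies at rest in the covered lane within 12 mm of the ready place behind the two loaded cells, across the chute with its nub towards the red-marked side (nub at least 15 mm to that side of the chute's centre line), and the gate is still open by at least 40 mm (distance between cell_center and ready below 0.012 m and y of cell_nub in the frame of rack above 0.015 m and linear speed of cell below 0.02 m/s and value of joint gate above 0.04 m); the robot touches nothing.
It fails at once if the vase, cup, penlight, loupe or hand rest is shifted by more than 20 mm (distance of any of vase, cup, penlight, loupe, handrest from where it was at the start of the episode above 0.02 m).
It also fails if it takes over 51 s, if anything falls off the work surface, if the arm or the gripper's body presses on something with over 40 N, if the wrist force passes 120 N, or if a joint passes its speed limit or range.

## Working session

There is one attempt and no reset: what is moved stays moved. The work goes in short steps, Python scripts to look and compute and a tool call to move; the robot and the scene stay as the last step left them, time stands still between calls to the robot, and variables do not carry over. Pictures are saved under pics/ and viewed, and the job is handed in when it is done.

Besides the shell and the picture viewer there is one more tool, called as name(argument=value, ...), one argument or row to a line, values as JSON. carry_out: Moves the arm, as the interface text tells. Its arguments: {"type":"object","properties":{"plan":{"type":"array","items":{"type":"array","items":{"type":"array","items":{"type":"number"}}}},"grip":{"type":"number"},"squeeze":{"type":"number"}},"required":["plan"]}

```bash
mkdir -p pics; ls; cat > h.py <<'E'
from workcell import manip
import numpy as np, cv2
def grab(n):
    d=manip.get_image(n); np.savez('%s.npz'%n,**d); return d
def load(n): return dict(np.load('%s.npz'%n))
def pts(d):
    z=d['z_map']; v,u=np.mgrid[0:480,0:640]; K=d['mtx']
    P=np.stack([(u-K[0,2])/K[0,0]*z,-(v-K[1,2])/K[1,1]*z,-z,np.ones_like(z)],-1)
    return (P@np.linalg.inv(d['camera_from_world']).T)[...,:3]
def proj(d,p):
    q=d['camera_from_world']@np.r_[p,1]; K=d['mtx']
    return np.array([K[0,0]*q[0]/-q[2]+K[0,2],K[1,1]*-q[1]/-q[2]+K[1,2]])
def ray(d,u,v):
    M=np.linalg.inv(d['camera_from_world']);K=d['mtx']
    r=M[:3,:3]@np.array([(u-K[0,2])/K[0,0],-(v-K[1,2])/K[1,1],-1]); return M[:3,3],r
def onz(d,u,v,z):
    o,r=ray(d,u,v); return o+r*(z-o[2])/r[2]
E
python3 - <<'E'
from h import *
for n in ['top','side']:
    d=grab(n); cv2.imwrite(f'pics/{n}0.png',d['frame'][...,::-1]); print(d.keys(),d['mtx'],d['camera_from_world'])
print(manip.observe())
E
```

```text
pics
dict_keys(['frame', 'z_map', 'mtx', 'camera_from_world']) [[481.38833526   0.         323.09086711]
 [  0.         481.38833526 238.73519631]
 [  0.           0.           1.        ]] [[-1.27377260e-02 -9.99916427e-01 -2.21138400e-03  1.10800632e+01]
 [ 9.89393500e-01 -1.29236555e-02  1.44684074e-01 -5.47421206e+02]
 [-1.44700561e-01 -3.44982867e-04  9.89475431e-01 -1.18675104e+03]
 [ 0.00000000e+00  0.00000000e+00  0.00000000e+00  1.00000000e+00]]
dict_keys(['frame', 'z_map', 'mtx', 'camera_from_world']) [[619.0168682    0.         310.55499472]
 [  0.         619.0168682  227.35368692]
 [  0.           0.           1.        ]] [[-9.10703222e-01 -4.12557456e-01 -2.03957704e-02  5.04323291e+02]
 [ 2.73836521e-01 -6.39975913e-01  7.17944560e-01 -2.57716602e+02]
 [-3.09246183e-01  6.48249317e-01  6.95801424e-01 -1.56356792e+03]
 [ 0.00000000e+00  0.00000000e+00  0.00000000e+00  1.00000000e+00]]
{'t': 0.1, 'joint_pos': array([ 1.15324717e+00,  9.18021368e-02,  1.23179267e+00,  2.31574421e-05,
        1.81978525e+00, -5.66903890e-02]), 'dq': array([-3.66681472e-04, -7.53125815e-04, -2.65483740e-03, -1.09103730e-03,
        2.76356860e-03, -8.26363959e-05]), 'joint_torque': array([ 2.20214555e-03, -4.60222971e+01, -4.19214642e+01, -2.08426814e-04,
        1.07501636e-02, -1.45257331e-05]), 'tcp_pos': array([211.78681809, 561.24606288, 302.83733515]), 'ee_rot': array([-2.20844624e-04,  1.79449137e-01,  9.83766847e-01, -8.66059750e-04]), 'wrist_force': array([ 0.07300586,  1.2754857 , -0.46773943]), 'ft_torque': array([-0.05669842,  0.05304084, -0.02895342]), 'grip_width': 85.52887674269391}
```

View pics/top0.png

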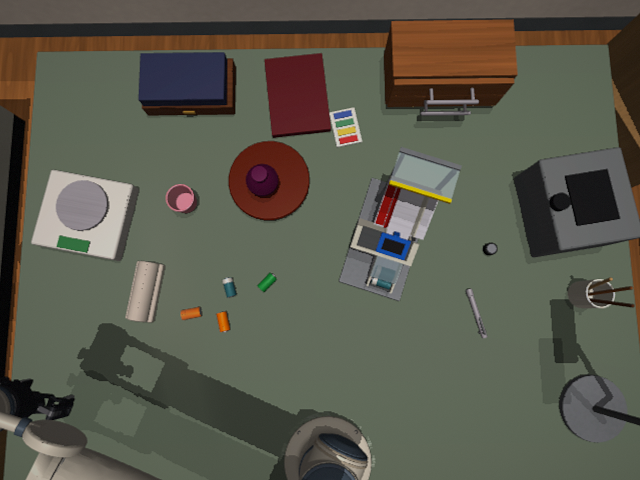

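View pics/side0.png

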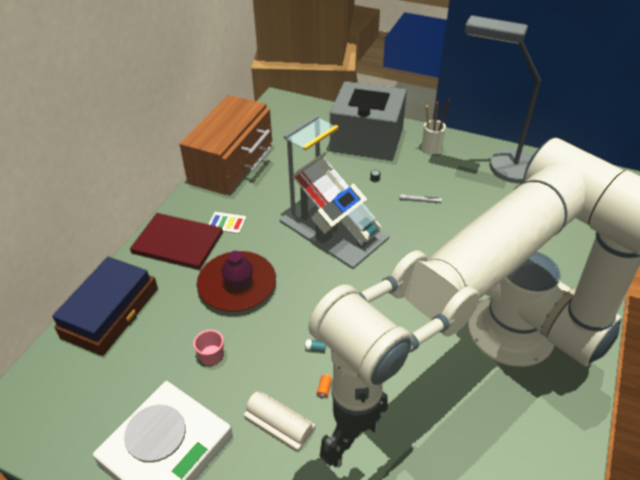

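```bash
python3 - <<'E'
from h import *
d=load('top'); f=d['frame'][...,::-1].copy()
a=cv2.resize(f[265:340,165:290],(625,375),interpolation=cv2.INTER_CUBIC)
b=cv2.resize(f[140:310,330:470],(494,600),interpolation=cv2.INTER_CUBIC)
cv2.imwrite('pics/cellcrop.png',a);cv2.imwrite('pics/rackcrop.png',b)
s=load('side')['frame'][...,::-1]
cv2.imwrite('pics/siderack.png',cv2.resize(s[110:270,270:400],(487,600),interpolation=cv2.INTER_CUBIC))
P=pts(d);h=cv2.cvtColor(d['frame'],cv2.COLOR_RGB2HSV)
for nm,lo,hi in [('blue',(105,180,120),(125,255,255)),('yellow',(22,180,120),(32,255,255)),('teal',(80,100,50),(100,255,255)),('red',(0,200,90),(6,255,255))]:
    m=cv2.inRange(h,lo,hi); n,l,st,c=cv2.connectedComponentsWithStats(m)
    for i in range(1,n):
        if st[i,4]>20:
            q=P[l==i]; print(nm,st[i],c[i].round(1),np.median(q,0).round(1))
            r=cv2.minAreaRect(np.argwhere(l==i)[:,::-1].astype(np.float32)); print('   ',r)
E
```

```text
blue [376 233  35  27 317] [392.8 245.5] [ 516.1 -160.6  133.2]
    ((393.1000061035156, 245.1999969482422), (29.4091796875, 21.187257766723633), 18.434947967529297)
yellow [339 128  16   7  30] [348.3 130.8] [846.8 -70.    4.5]
    ((346.4615173339844, 130.80770874023438), (4.5106706619262695, 15.885407447814941), 78.69007110595703)
yellow [389 181  63  22 243] [419.8 191.2] [ 604.7 -194.   299.1]
    ((419.937744140625, 191.1992950439453), (64.54670715332031, 3.7582650184631348), 17.35402488708496)
teal [377 279  14  10  86] [383.5 283.6] [ 429.8 -143.5   62. ]
    ((383.4500427246094, 283.6500244140625), (13.28156566619873, 6.008327484130859), 18.434947967529297)
teal [224 282  12  15 117] [229.6 289.3] [423.6 243.   23.5]
    ((229.55886840820312, 289.2353210449219), (12.854387283325195, 8.731282234191895), 75.96376037597656)
red [ 230  142   73   49 1331] [263.  160.1] [763.7 157.3  28.5]
    ((261.41851806640625, 162.18466186523438), (37.10417938232422, 77.2528076171875), 68.80594635009766)
red [376 196  16  29 198] [383.3 210.1] [ 600.5 -140.   127.7]
    ((383.34906005859375, 210.12142944335938), (7.145323753356934, 28.499164581298828), 19.179006576538086)
red [384 198  11  29  62] [389.2 213.9] [ 588.5 -152.3  136. ]
    ((390.0769348144531, 212.38462829589844), (2.825225353240967, 29.732135772705078), 19.653823852539062)
```

View pics/cellcrop.png

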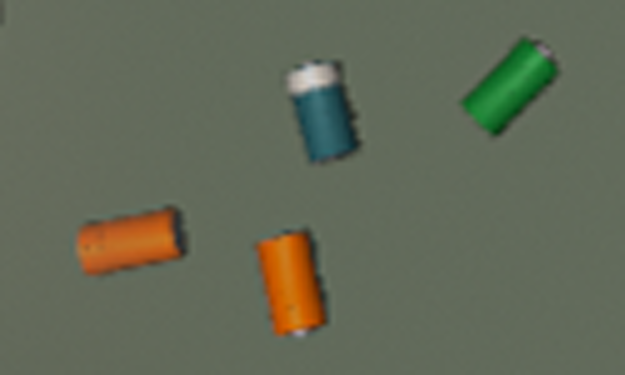

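View pics/rackcrop.png

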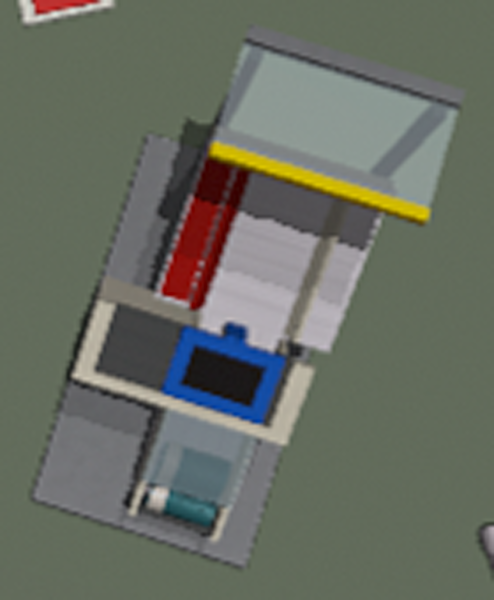

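View pics/siderack.png

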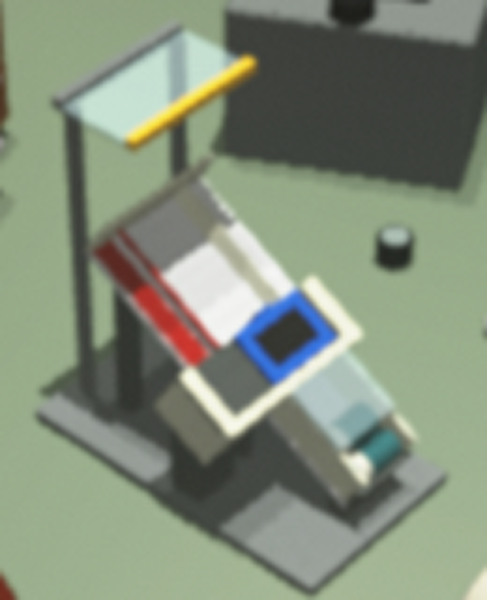

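```bash
python3 - <<'E'
from h import *
d=load('top');s=load('side')
for n,dd in (('top',d),('side',s)):
    P=pts(dd);h=cv2.cvtColor(dd['frame'],cv2.COLOR_RGB2HSV)
    m=cv2.inRange(h,(105,180,120),(125,255,255)); 
    if n=='side': m[:, :300]=0; m[:170]=0;m[230:]=0;m[:,380:]=0
    nn,l,st,c=cv2.connectedComponentsWithStats(m); i=1+np.argmax(st[1:,4]); m=(l==i)
    q=P[m]; c0=np.median(q,0); q=q[np.linalg.norm(q-c0,axis=1)<60]
    nrm=np.array([0,0,0.]); U,S,V=np.linalg.svd(q-q.mean(0)); v=V[2]*np.sign(V[2][2]); print(n,len(q),q.mean(0).round(1),v.round(3),'rms',S[2]/len(q)**.5, 'yaw',np.degrees(np.arctan2(-v[1],-v[0])))
    cnt=max(cv2.findContours(m.astype(np.uint8),cv2.RETR_EXTERNAL,cv2.CHAIN_APPROX_NONE)[0],key=cv2.contourArea)
    r=cv2.minAreaRect(cnt);print(cv2.approxPolyDP(cv2.convexHull(cnt),3,True).reshape(-1,2).tolist())
    m=cv2.inRange(h,(20,150,110),(33,255,255)); nn,l,st,c=cv2.connectedComponentsWithStats(m)
    i=1+np.argmax(st[1:,4]); w=np.argwhere(l==i)[:,::-1].astype(np.float32); print('yellow',st[i],cv2.boxPoints(cv2.minAreaRect(w)).round(1).tolist())
    b=cv2.boxPoints(cv2.minAreaRect(w))
    e=sorted([(np.linalg.norm(b[0]-b[1]),(b[0]+b[1])/2,(b[2]+b[3])/2),(np.linalg.norm(b[1]-b[2]),(b[1]+b[2])/2,(b[3]+b[0])/2)],key=lambda t:t[0])[0]
    A=onz(dd,*e[1],295);B=onz(dd,*e[2],295);D=A-B;D*=np.sign(D[1]);print(A,B,np.linalg.norm(D),'yaw',np.degrees(np.arctan2(-D[0],D[1])))
E
```

```text
top 316 [ 515.7 -159.5  132.1] [-0.486  0.154  0.86 ] rms 2.1384562670516107 yaw -17.618823210276215
[[382, 233], [410, 241], [403, 259], [376, 250]]
yellow [389 180  63  23 280] [[388.5, 183.60000610351562], [389.79998779296875, 179.5], [451.70001220703125, 198.8000030517578], [450.3999938964844, 202.89999389648438]]
[ 626.75212745 -132.78784949  295.        ] [ 584.61647444 -257.33790186  295.        ] 131.48432910088624 yaw -18.690831067375633
side 123 [ 515.7 -155.2  132.1] [-0.456  0.128  0.881] rms 3.251484620421879 yaw -15.706281032737335
[[349, 189], [357, 200], [342, 210], [334, 200]]
yellow [305 125  33  24 131] [[304.0, 146.60000610351562], [336.29998779296875, 124.0999984741211], [338.70001220703125, 127.4000015258789], [306.29998779296875, 149.89999389648438]]
[ 583.3101514  -260.05013991  295.        ] [ 622.63945571 -132.1160391   295.        ] 133.84292408382672 yaw -17.08839457581496
```

```bash
python3 - <<'E'
from h import *
d=load('top');s=load('side')
def tri(a,b):
    o1,r1=ray(d,*a);o2,r2=ray(s,*b);A=np.c_[r1,-r2];x=np.linalg.lstsq(A,o2-o1,rcond=None)[0]
    p,q=o1+r1*x[0],o2+r2*x[1];return (p+q)/2,np.linalg.norm(p-q)
C=[tri(a,b) for a,b in [((382,233),(334,200)),((410,241),(349,189)),((403,259),(357,200)),((376,250),(342,210))]]
for p,e in C: print(p.round(1),round(e,1))
p=np.array([c[0] for c in C]);print('centre',p.mean(0));y=(p[0]-p[1]+p[3]-p[2])/2;x=(p[0]-p[3]+p[1]-p[2])/2
print('y',y,np.linalg.norm(y),'x',x,np.linalg.norm(x),'yaw',np.degrees(np.arctan2(-y[0],y[1])),np.degrees(np.arctan2(x[1],x[0])))
# base plate
f=d['frame'][...,::-1].copy()
for pt in [(372,178),(340,286),(400,299)]:
    cv2.circle(f,pt,1,(0,0,255),-1)
for z in (0,10): 
  print([onz(d,*q,z)[:2].round(1) for q in [(340,282),(400.5,300)]])
cv2.imwrite('pics/rk2.png',cv2.resize(f[225:310,330:430],(706,600),interpolation=cv2.INTER_NEAREST))
# cell
P=pts(d);h=cv2.cvtColor(d['frame'],cv2.COLOR_RGB2HSV)
sub=d['frame'][270:305,215:245].astype(int); 
bg=np.median(sub.reshape(-1,3),0); m=np.zeros((480,640),np.uint8); m[270:305,215:245]=(np.abs(sub-bg).sum(2)>60)
n,l,st,c=cv2.connectedComponentsWithStats(m);i=1+np.argmax(st[1:,4]);m=(l==i).astype(np.uint8)
w=np.argwhere(m)[:,::-1].astype(np.float32);r=cv2.minAreaRect(w);print(r,st[i]);b=cv2.boxPoints(r)
Pb=np.array([onz(d,*q,15)[:2] for q in b]);print(Pb.round(1),Pb.mean(0))
for k in range(2): print(np.linalg.norm(Pb[k]-Pb[k+1]),np.degrees(np.arctan2(*(Pb[k]-Pb[k+1])[::-1])))
E
```

```text
[ 542.7 -134.9  138.2] 4.6
[ 523.8 -200.8  132.8] 4.3
[ 487.6 -184.2  116.3] 4.8
[ 508.2 -120.1  124.6] 3.2
centre [ 515.55851864 -160.01550357  127.98432452]
y [19.71276093 64.9591294   6.8760221 ] 68.2316723776972 x [ 35.37413354 -15.67547303  15.04203962] 41.51280205364093 yaw -16.881158106907517 -23.89974917704043
[array([439.2, -38.4]), array([ 390.8, -193.8])]
[array([438.7, -38.1]), array([ 390.7, -192.3])]
((229.5660400390625, 286.48114013671875), (20.192001342773438, 11.538285255432129), 74.05460357666016) [222 277  15  21 207]
[[451.6 267.1]
 [459.4 238.7]
 [409.6 223.8]
 [401.9 252. ]] [430.64115117 245.39946678]
29.4535261065622 105.31310917100501
52.01730858627183 16.662326002620212
```

View pics/rk2.png

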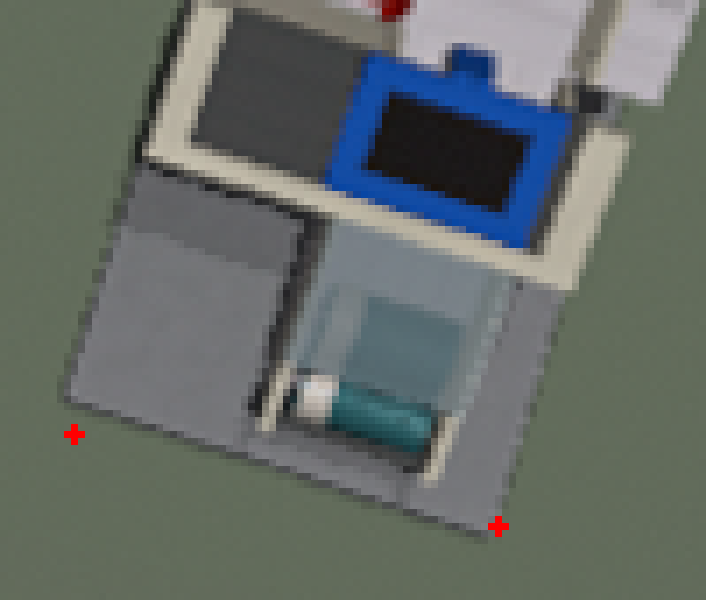

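The loose teal cell with the white band, at top (229,287), is the one meant. The green cell at (267,282) and the orange cells at (190,313) and (223,321) are decoys, and the teal cell at (383,284) is already in the rack. The crop confirms this, and its nub end points up in the picture, towards +x. Rack yaw is about -17.5°, and the gate centre is about (516,-160,131). I'll open the gate first.

carry_out(
  plan=[
    [[0.0156, -0.044, 0, 0, 0, -0.0947], [0.0156, -0.044, 0, 0, 0, -0.0947], [0.0156, -0.044, 0, 0, 0, -0.0947], [0.0156, -0.044, 0, 0, 0, -0.0947], [0.0156, -0.044, 0, 0, 0, -0.0947]],
  ],
  grip=0,
)

```text
t: 0.6
tcp_pos: [289.9, 339.6, 303.3]
ee_rot: [-0.0, 0.407, 0.914, -0.0]
wrist_force: [1.1, -0.5, 0.1]
grip_width: 12.1
```

carry_out(
  plan=[
    [[0.0156, -0.044, 0, 0, 0, -0.0947], [0.0156, -0.044, 0, 0, 0, -0.0947], [0.0156, -0.044, 0, 0, 0, -0.0947], [0.0156, -0.044, 0, 0, 0, -0.0947], [0.0156, -0.044, 0, 0, 0, -0.0947]],
  ],
)

```text
t: 1.1
tcp_pos: [367.8, 119.6, 303.6]
ee_rot: [0.0, 0.61, 0.793, 0.0]
wrist_force: [1.4, 0.0, 0.7]
grip_width: -0.4
```

carry_out(
  plan=[
    [[0.0156, -0.044, 0, 0, 0, -0.0947], [0.0156, -0.044, 0, 0, 0, -0.0947], [0.0156, -0.044, 0, 0, 0, -0.0947], [0.0156, -0.044, 0, 0, 0, -0.0947], [0.0156, -0.044, 0, 0, 0, -0.0947]],
  ],
)

```text
t: 1.6
tcp_pos: [445.9, -100.7, 303.6]
ee_rot: [-0.0, 0.779, 0.627, 0.0]
wrist_force: [1.1, 0.3, 0.8]
grip_width: 0.1
```

carry_out(
  plan=[
    [[0.0156, -0.044, 0, 0, 0, -0.0947], [0, 0, 0, -0.0394, -0.1249, 0], [0, 0, 0, -0.0394, -0.1249, 0], [0, 0, 0, -0.0394, -0.1249, 0], [0, 0, 0, -0.0394, -0.1249, 0]],
  ],
)

```text
t: 2.1
tcp_pos: [461.6, -142.9, 303.8]
ee_rot: [0.211, 0.779, 0.571, 0.154]
wrist_force: [-0.2, -0.2, 0.1]
grip_width: 0.2
```

```bash
python3 - <<'E'
from h import *
from scipy.spatial.transform import Rotation as R
for n in ['top','side']:
    d=grab(n); cv2.imwrite(f'pics/{n}1.png',d['frame'][...,::-1])
o=manip.observe();q=o['ee_rot'];print(R.from_quat(q[[1,2,3,0]]).as_matrix().round(3),o['joint_pos'])
E
```

```text
[[ 0.301  0.826  0.476]
 [ 0.954 -0.261 -0.15 ]
 [ 0.     0.499 -0.866]] [-0.39552084 -0.61990204  1.88913981  0.04604627  1.35134106 -0.08804982]
```

View pics/side1.png

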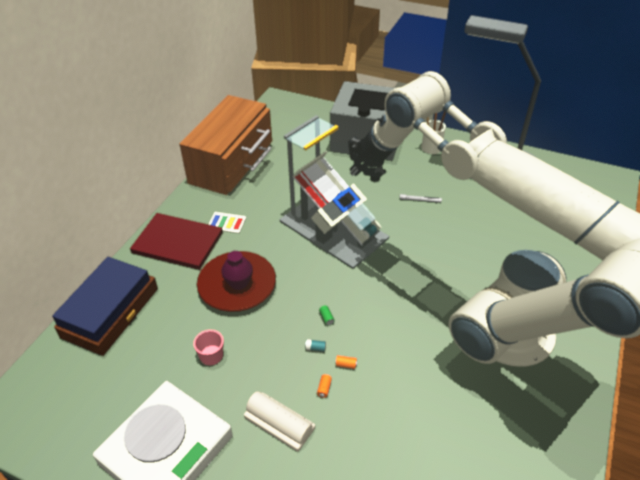

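View pics/top1.png

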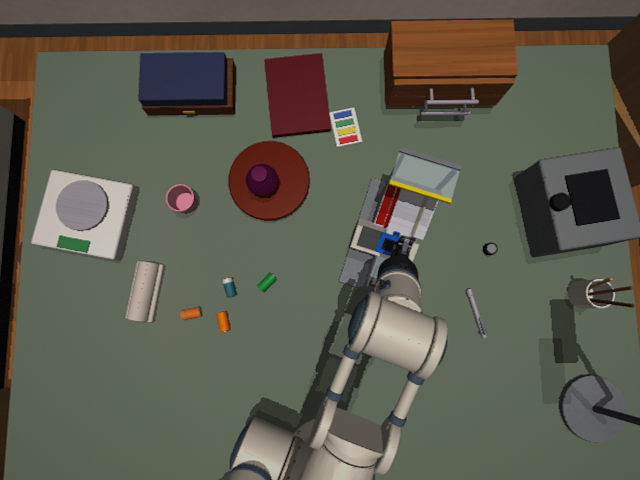

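carry_out(
  plan=[
    [[0.0038, -0.0012, -0.044, 0, 0, 0], [0.0037, -0.0011, -0.044, 0, 0, 0], [0.0038, -0.0012, -0.0069, 0, 0, 0], [0.0038, -0.0012, -0.0069, 0, 0, 0], [0, 0, 0, 0, 0, 0]],
  ],
)

```text
t: 2.7
tcp_pos: [477.5, -147.7, 203.6]
ee_rot: [0.209, 0.779, 0.571, 0.153]
wrist_force: [0.3, -0.3, 0.9]
grip_width: 0.0
```

```bash
python3 - <<'E'
from h import *
d=grab('side'); cv2.imwrite(f'pics/s2.png',cv2.resize(d['frame'][100:270,270:440,::-1],(600,600),interpolation=cv2.INTER_CUBIC))
E
```

```text
(no output)
```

View pics/s2.png

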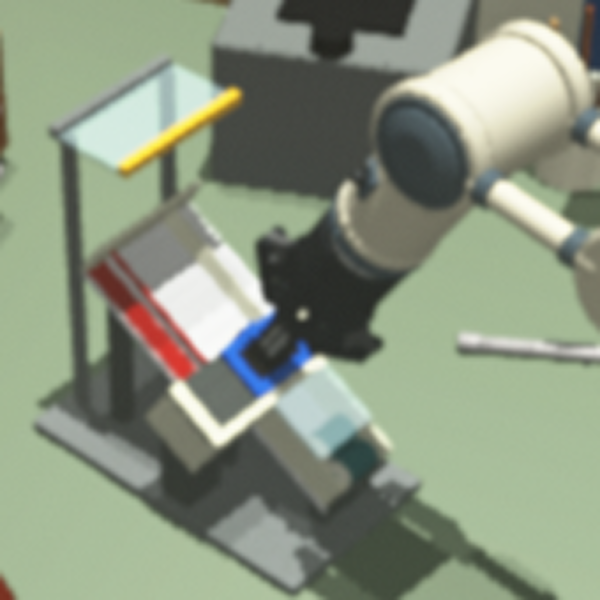

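carry_out(
  plan=[
    [[0.0014, -0.0005, -0.0026, 0, 0, 0], [0.0014, -0.0005, -0.0026, 0, 0, 0], [0, 0, 0, 0, 0, 0]],
  ],
)

```text
t: 3.05
tcp_pos: [479.5, -148.4, 197.4]
ee_rot: [0.209, 0.779, 0.571, 0.153]
wrist_force: [-0.7, -1.2, -0.1]
grip_width: -0.1
```

carry_out(
  plan=[
    [[0.001, -0.0003, -0.0017, 0, 0, 0], [0, 0, 0, 0, 0, 0]],
  ],
)

```text
t: 3.25
tcp_pos: [480.5, -148.7, 195.7]
ee_rot: [0.209, 0.779, 0.571, 0.153]
wrist_force: [-0.3, 0.6, 0.9]
grip_width: -0.2
```

carry_out(
  plan=[
    [[0.0005, -0.0002, -0.0009, 0, 0, 0], [0, 0, 0, 0, 0, 0]],
  ],
)

```text
t: 3.45
tcp_pos: [480.6, -148.7, 195.6]
ee_rot: [0.209, 0.779, 0.571, 0.153]
wrist_force: [-8.4, 2.9, 7.1]
grip_width: -0.2
```

carry_out(
  plan=[
    [[0.0015, 0.0048, 0, 0, 0, 0], [0.0018, 0.0057, 0, 0, 0, 0], [0.0018, 0.0057, 0, 0, 0, 0], [0.0018, 0.0057, 0, 0, 0, 0]],
  ],
)

```text
t: 3.85
tcp_pos: [487.8, -127.1, 195.6]
ee_rot: [0.21, 0.779, 0.571, 0.153]
wrist_force: [-4.0, 0.7, 4.1]
grip_width: 0.2
```

carry_out(
  plan=[
    [[0.0018, 0.0057, 0, 0, 0, 0], [0.0018, 0.0057, 0, 0, 0, 0], [0.0012, 0.0038, 0, 0, 0, 0]],
  ],
)

```text
t: 4.15
tcp_pos: [493.0, -111.6, 195.6]
ee_rot: [0.21, 0.779, 0.571, 0.154]
wrist_force: [-2.3, -0.7, 5.3]
grip_width: -0.1
```

carry_out(
  plan=[
    [[0.0011, 0.0026, -0.0004, 0, 0, 0], [0.0009, 0.0029, 0, 0, 0, 0], [0, 0, 0, 0, 0, 0]],
  ],
)

```text
t: 4.45
tcp_pos: [495.0, -105.9, 195.5]
ee_rot: [0.21, 0.779, 0.571, 0.154]
wrist_force: [-5.4, 1.2, 7.3]
grip_width: -0.2
```

```bash
python3 - <<'E'
from h import *
d=grab('side'); cv2.imwrite(f'pics/s3.png',cv2.resize(d['frame'][100:270,270:440,::-1],(600,600),interpolation=cv2.INTER_CUBIC))
E
```

```text
(no output)
```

View pics/s3.png

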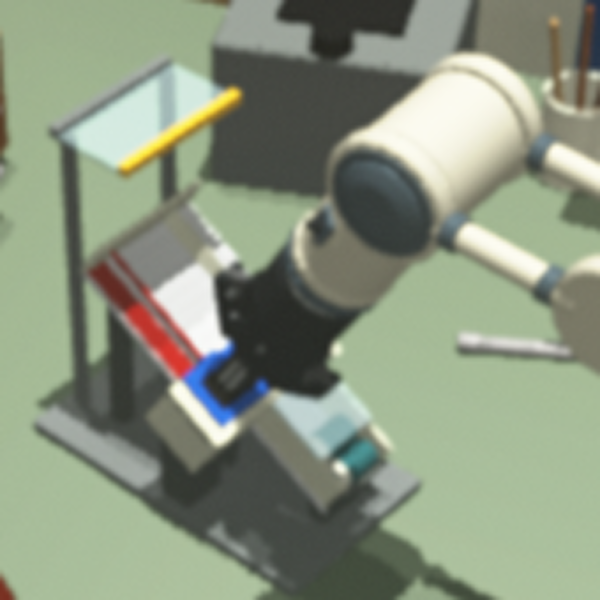

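The plate has followed the fingers and nearly reached the red end of its slot. I'll push a little more to find the stop.

carry_out(
  plan=[
    [[0.0006, 0.0019, 0, 0, 0, 0], [0.0006, 0.0019, 0, 0, 0, 0], [0, 0, 0, 0, 0, 0]],
  ],
)

```text
t: 4.8
tcp_pos: [495.9, -103.3, 195.5]
ee_rot: [0.211, 0.779, 0.571, 0.153]
wrist_force: [-5.7, -3.0, 7.3]
grip_width: 0.5
```

carry_out(
  plan=[
    [[-0.0048, 0.0015, 0.0087, 0, 0, 0], [-0.0144, 0.0045, 0.026, 0, 0, 0], [-0.0144, 0.0045, 0.026, 0, 0, 0], [-0.0144, 0.0045, 0.026, 0, 0, 0]],
  ],
  grip=0.7,
)

```text
t: 5.2
tcp_pos: [446.8, -86.9, 281.0]
ee_rot: [0.208, 0.779, 0.571, 0.153]
wrist_force: [-0.5, -0.3, 0.3]
grip_width: 58.4
```

```bash
python3 - <<'E'
from h import *
d=grab('side'); cv2.imwrite(f'pics/s4.png',cv2.resize(d['frame'][100:270,270:440,::-1],(600,600),interpolation=cv2.INTER_CUBIC))
h=cv2.cvtColor(d['frame'],cv2.COLOR_RGB2HSV)
# cell in side view
for z in (0,): pass
m=cv2.inRange(h,(80,100,50),(105,255,255)); n,l,st,c=cv2.connectedComponentsWithStats(m)
for i in range(1,n):
    if st[i,4]>20 and st[i,4]<500: print(st[i],c[i])
t=load('top')
for p in [(430.6,245.4,13)]: print(proj(d,p),proj(t,p))
cv2.imwrite('pics/cs.png',cv2.resize(d['frame'][325:375,290:350,::-1],(720,600),interpolation=cv2.INTER_CUBIC))
E
```

```text
[367 225   9   9  55] [371.32727273 228.72727273]
[312 341  12   9  82] [317.79268293 344.86585366]
[314.87495733 343.78633842] [229.71141753 286.504457  ]
```

View pics/s4.png

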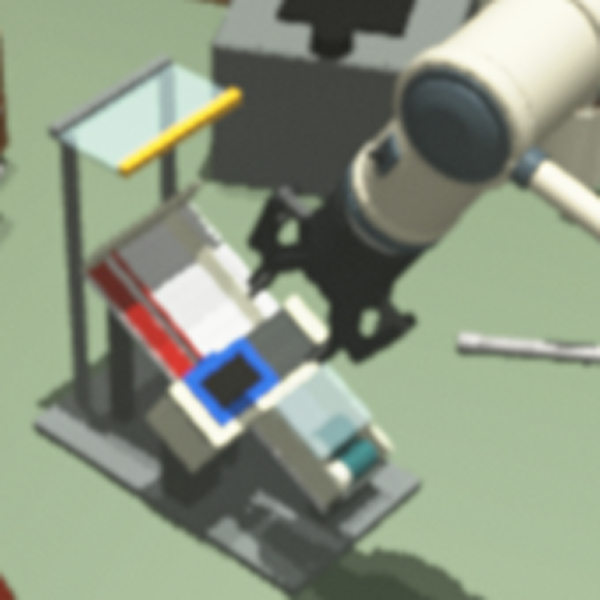

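View pics/cs.png

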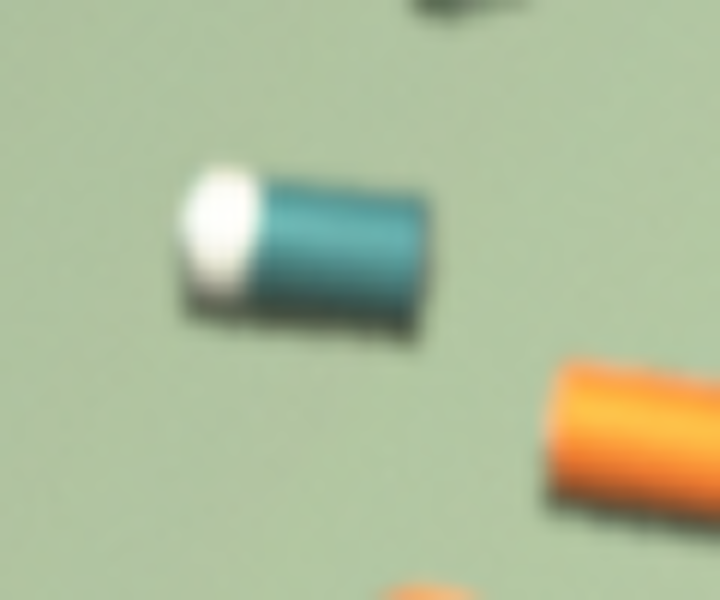

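The gate is fully open: the force reversed at the stop and the plate sits against the red end. Before grasping, I'll refine the chute's centre line from the bay walls.

```bash
python3 - <<'E'
from h import *
d=grab('top'); cv2.imwrite('pics/t5.png',cv2.resize(d['frame'][170:300,330:470,::-1],(646,600),interpolation=cv2.INTER_CUBIC))
E
cat >> h.py <<'E'
a=np.radians(-17.5);XR=np.array([np.cos(a),np.sin(a),0]);YR=np.array([-np.sin(a),np.cos(a),0])
N=-.5*XR+np.array([0,0,.866]);U=.866*XR+np.array([0,0,.5])
S0=np.array([515.3,-159.7,132.4])
def onplane(d,u,v,off):
    o,r=ray(d,u,v); p0=S0+off*N; p=o+r*((p0-o)@N)/(r@N); q=p-S0; return p,q@U,q@YR
E
python3 - <<'E'
import re
import sys; sys.path.insert(0,'.')
from h import *
import h
d=np.load('top.npz');f=d['frame'][...,::-1]
g=cv2.resize(f[180:250,365:445],(800,700)[:2] if 0 else (680,595),interpolation=cv2.INTER_NEAREST)
for k in range(0,80,10): cv2.putText(g,str(365+k),(int(k*8.5),10),0,.35,(0,255,255),1); cv2.line(g,(int(k*8.5),0),(int(k*8.5),595),(90,90,0),1)
for k in range(0,70,10): cv2.putText(g,str(180+k),(0,int(k*8.5)+10),0,.35,(0,255,255),1); cv2.line(g,(0,int(k*8.5)),(680,int(k*8.5)),(90,90,0),1)
cv2.imwrite('pics/t6.png',g)
E
```

```text
(no output)
```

View pics/t5.png

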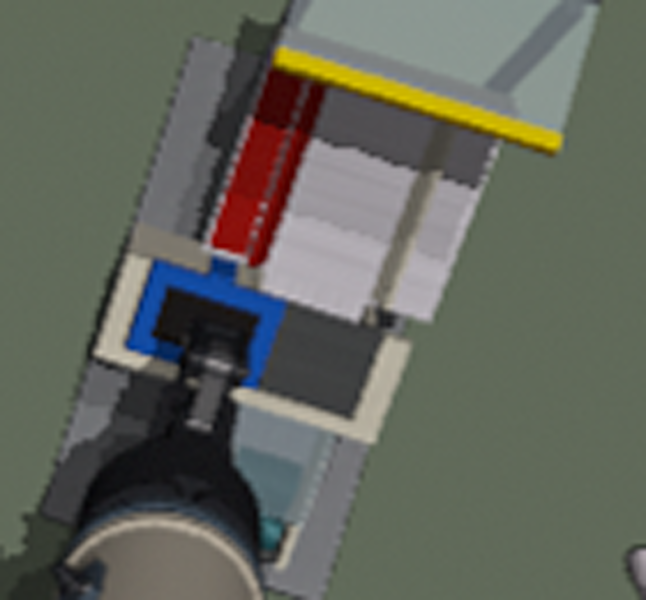

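View pics/t6.png

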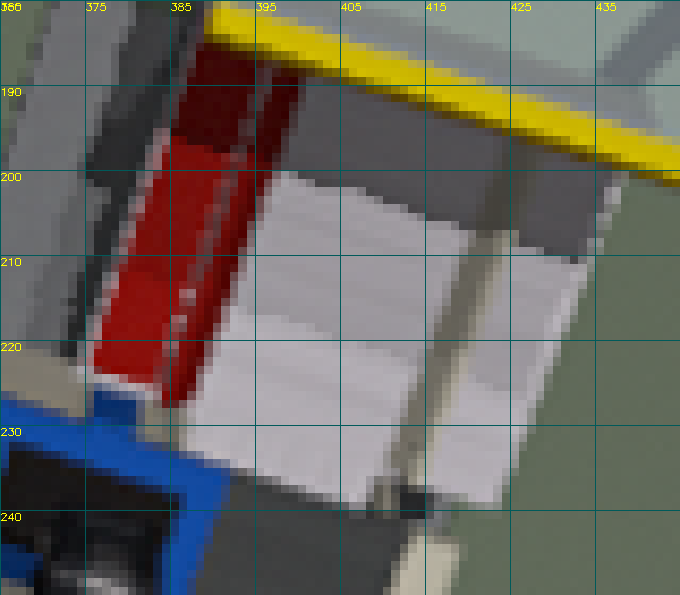

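```bash
python3 - <<'E'
from h import *
d=load('top')
c=lambda X,Y:(365+X/8.5-.5,180+Y/8.5-.5)
for nm,p in [('L',(190,395)),('L',(235,280)),('L',(275,165)),('R',(388,475)),('R',(420,380)),('R',(455,285)),('Rtanmid',(437,285))]:
    P,u,y=onplane(d,*c(*p),-42); print(nm,P.round(1),round(u,1),round(y,1))
# gate plate open & slot edges on cover plane
h=cv2.cvtColor(d['frame'],cv2.COLOR_RGB2HSV)
for nm,p in [('plate upper right',(230,470)),('upperedge mid',(100,430)),('slot right/frame upper left',(420,535))]:
    P,u,y=onplane(d,*c(*p),0); print(nm,P.round(1),round(u,1),round(y,1))
# yellow bar ends
m=cv2.inRange(h,(20,150,110),(33,255,255)); n,l,st,_=cv2.connectedComponentsWithStats(m);i=1+np.argmax(st[1:,4]);w=np.argwhere(l==i)[:,::-1]
for e in (w[w[:,0].argmin()],w[w[:,0].argmax()]):
    p=onz(d,*e,295);q=p-S0;print(p.round(1),q@XR,q@YR)
# original blue corners relative
for p in [(382,233),(410,241),(403,259),(376,250)]: print(onplane(d,*p,0)[1:])
E
```

```text
L [ 566.3 -150.   110.3] 28.5 24.6
L [ 595.7 -161.2  128.4] 64.8 22.8
L [ 624.4 -170.8  145.9] 99.8 22.3
R [ 543.1 -205.7  107.2] 22.3 -35.5
R [ 567.7 -213.   122. ] 52.0 -35.1
R [ 591.8 -221.   136.7] 81.3 -35.5
Rtanmid [ 592.  -216.2  135.9] 79.8 -30.8
plate upper right [ 539.3 -155.6  144.9] 25.1 11.1
upperedge mid [ 550.9 -120.3  145.1] 25.5 48.3
slot right/frame upper left [ 520.9 -207.2  143.7] 22.6 -43.6
[ 625.8 -132.5  295. ] 97.19360207482488 59.20138858011344
[ 588.5 -257.5  295. ] 99.24965823214237 -71.21752000744306
(np.float64(22.614673870474704), np.float64(33.50722912662518))
(np.float64(23.272624299414947), np.float64(-33.952847443965425))
(np.float64(-24.915127142774665), np.float64(-32.60898532056636))
(np.float64(-22.553468688590304), np.float64(34.442456246757466))
```

```bash
python3 - <<'E'
from h import *
d=load('top')
d0=d
for p in [(368.5,280.4),(391.8,288.2)]: print(onplane(d,*p,-4)[1:])
b=S0+83*U-42*N-6*YR; print('bay',b)
for uu in (75,83):
  c=S0+uu*U-(42-14)*N-6*YR; print(uu,'cell c',c, 'TCP d=61',c+61*N,'d=62,+100',c+161*N)
print(N,U,YR)
s=load('side'); print('ready proj',proj(d,b-143*U+13*N),proj(s,b-143*U+13*N),'loaded',proj(d,b-169*U+13*N),proj(d,b-195*U+13*N), 'bay',proj(s,b),proj(d,b))
E
```

```text
(np.float64(-106.21606839669666), np.float64(28.436751541096058))
(np.float64(-108.2717590905521), np.float64(-31.224334779991175))
bay [ 602.07508815 -193.35125495  137.528     ]
75 cell c [ 588.79171846 -189.16302458  145.652     ] TCP d=61 [ 559.70335147 -179.99149769  198.478     ] d=62,+100 [ 512.01750393 -164.95620772  285.078     ]
83 cell c [ 595.3990695  -191.24631435  149.652     ] TCP d=61 [ 566.3107025  -182.07478747  202.478     ] d=62,+100 [ 518.62485496 -167.03949749  289.078     ]
[-0.47685848  0.1503529   0.866     ] [ 0.82591888 -0.26041122  0.5       ] [0.3007058  0.95371695 0.        ]
ready proj [387.9782888  263.85643281] [356.78021591 217.75269512] loaded [384.82743506 273.04817897] [381.727874  282.0902929] bay [322.02631859 182.25778009] [406.20842435 208.83581642]
```

carry_out(
  plan=[
    [[-0.002, 0.035, 0, 0.0394, 0.1249, 0], [-0.002, 0.04, 0, 0.0394, 0.1249, 0], [-0.002, 0.042, 0, 0.0394, 0.1249, 0], [-0.002, 0.042, 0, 0.0394, 0.1249, 0], [-0.002, 0.042, 0, 0, 0, -0.139]],
  ],
)

```text
t: 5.8
tcp_pos: [438.5, 112.9, 278.3]
ee_rot: [-0.002, 0.844, 0.536, -0.003]
wrist_force: [0.4, -0.8, -0.1]
grip_width: 60.0
```

carry_out(
  plan=[
    [[-0.002, 0.042, -0.02, 0, 0, -0.139], [-0.002, 0.042, -0.03, 0, 0, -0.139], [-0.002, 0.04, -0.03, 0, 0, -0.139], [0, 0.007, -0.03, 0, 0, -0.139], [0, 0, -0.02, 0, 0, -0.139]],
  ],
)

```text
t: 6.3
tcp_pos: [430.5, 239.9, 149.0]
ee_rot: [0.0, 0.975, 0.221, -0.003]
wrist_force: [0.4, -0.1, 0.4]
grip_width: 60.1
```

carry_out(
  plan=[
    [[0, 0, 0, 0, 0, -0.139], [0, 0, 0, 0, 0, 0]],
  ],
)

```text
t: 6.5
tcp_pos: [431.3, 238.5, 150.8]
ee_rot: [0.0, 0.988, 0.153, -0.002]
wrist_force: [0.0, 0.2, 0.9]
grip_width: 60.0
```

```bash
python3 - <<'E'
from h import *
from scipy.spatial.transform import Rotation as R
d=grab('side'); cv2.imwrite('pics/s7.png',cv2.resize(d['frame'][270:390,250:410,::-1],(800,600),interpolation=cv2.INTER_CUBIC))
o=manip.observe();q=o['ee_rot'];print(R.from_quat(q[[1,2,3,0]]).as_matrix().round(3),o['joint_pos'],o['tcp_pos'])
E
```

```text
[[ 0.952  0.307 -0.002]
 [ 0.307 -0.952 -0.   ]
 [-0.002 -0.    -1.   ]] [ 4.35495010e-01 -1.74200204e-01  1.75797087e+00  2.68670157e-04
  1.55956296e+00  1.69454032e+00] [431.83963044 238.50975641 151.92348094]
```

View pics/s7.png

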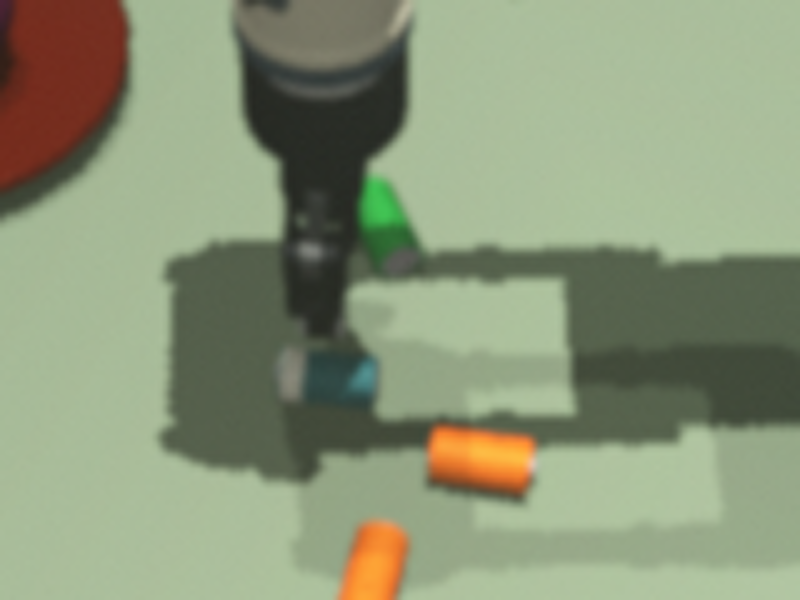

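carry_out(
  plan=[
    [[-0.001, 0.0069, 0, 0, 0, 0], [0, 0, -0.03, 0, 0, 0], [0, 0, -0.03, 0, 0, 0], [0, 0, 0, 0, 0, 0]],
  ],
)

```text
t: 6.95
tcp_pos: [429.2, 244.7, 89.0]
ee_rot: [0.001, 0.988, 0.155, -0.003]
wrist_force: [-0.2, -1.0, -0.3]
grip_width: 59.8
```

carry_out(
  plan=[
    [[0.001, 0.0005, -0.012, 0, 0, 0], [0, 0, 0, 0, 0, 0]],
  ],
)

```text
t: 7.15
tcp_pos: [432.5, 246.0, 81.0]
ee_rot: [-0.0, 0.988, 0.154, 0.0]
wrist_force: [-0.3, 0.3, 0.6]
grip_width: 59.5
```

carry_out(
  plan=[
    [[0, 0, 0, 0, 0, 0], [0, 0, 0, 0, 0, 0], [0, 0, 0, 0, 0, 0], [0, 0, 0, 0, 0, 0], [0, 0, 0, 0, 0, 0]],
  ],
  grip=0.1,
  squeeze=25,
)

```text
t: 7.65
tcp_pos: [432.8, 246.1, 82.2]
ee_rot: [-0.0, 0.988, 0.154, 0.001]
wrist_force: [-0.9, -0.0, 6.8]
grip_width: 24.8
```

carry_out(
  plan=[
    [[0, 0, 0, 0, 0, 0]],
  ],
)

```text
t: 7.75
tcp_pos: [432.8, 246.2, 82.2]
ee_rot: [-0.0, 0.988, 0.154, 0.001]
wrist_force: [-0.7, 0.4, 5.6]
grip_width: 24.6
```

```bash
python3 - <<'E'
from h import *
d=grab('side'); cv2.imwrite('pics/s8.png',cv2.resize(d['frame'][290:390,250:385,::-1],(800,592),interpolation=cv2.INTER_CUBIC))
o=manip.observe();print(o)
E
```

```text
{'t': 7.8, 'joint_pos': array([ 4.48711619e-01, -1.13809335e-01,  1.83049587e+00,  7.74356006e-05,
        1.42263753e+00,  1.71094655e+00]), 'dq': array([-1.55302530e-03,  1.97626164e-03, -7.23821687e-04, -4.64122419e-05,
        4.28388179e-04, -4.73835293e-04]), 'joint_torque': array([-2.18482492e-01, -3.19835508e+01, -3.69803810e+01, -1.20160561e-01,
       -2.08992795e-01,  2.26293469e-02]), 'tcp_pos': array([432.8390434 , 246.15608761,  82.22865854]), 'ee_rot': array([-3.65818502e-04,  9.88122556e-01,  1.53663678e-01,  1.07436716e-03]), 'wrist_force': array([-1.38865701, -0.51440562,  6.50237138]), 'ft_torque': array([0.03005722, 0.09335272, 0.01050919]), 'grip_width': 25.22716205307737}
```

View pics/s8.png

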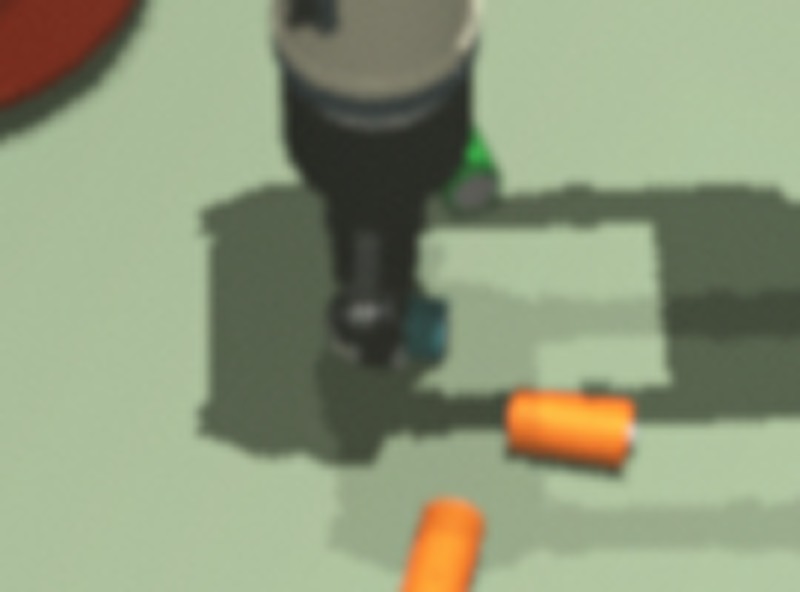

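```bash
python3 - <<'E'
from h import *
s=load('side')
ax=np.array([.955,.297,0]);j=np.array([-.307,.952,0])
for c in [(432.8,246.2,13),(430.6,245.4,13)]:
    c=np.array(c)
    print('tail',proj(s,c-25*ax),'nub',proj(s,c+25*ax),'pad near edges',proj(s,c+18*j+11*ax),proj(s,c+18*j-11*ax))
E
```

```text
tail [323.99657843 344.6577761 ] nub [303.89640833 342.82009654] pad near edges [308.67084291 349.40545498] [317.58847553 350.22993924]
tail [324.94459661 344.70690284] nub [304.83912087 342.86886424] pad near edges [309.62292445 349.45538319] [318.54293094 350.28003004]
```

carry_out(
  plan=[
    [[0, 0, 0, 0, 0, 0], [0, 0, 0, 0, 0, 0], [0, 0, 0, 0, 0, 0], [-0.002, -0.0007, -0.004, 0, 0, 0], [0, 0, 0, 0, 0, 0]],
  ],
  grip=0.5,
)

```text
t: 8.3
tcp_pos: [429.6, 244.8, 75.9]
ee_rot: [0.0, 0.988, 0.154, -0.001]
wrist_force: [-0.9, -0.1, -1.0]
grip_width: 42.6
```

carry_out(
  plan=[
    [[0, 0, 0, 0, 0, 0], [0, 0, 0, 0, 0, 0]],
  ],
)

```text
t: 8.5
tcp_pos: [430.2, 245.1, 76.8]
ee_rot: [0.0, 0.988, 0.154, -0.0]
wrist_force: [0.5, 0.5, 0.0]
grip_width: 42.7
```

carry_out(
  plan=[
    [[0, 0, 0, 0, 0, 0], [0, 0, 0, 0, 0, 0], [0, 0, 0, 0, 0, 0], [0, 0, 0, 0, 0, 0], [0, 0, 0, 0, 0, 0]],
  ],
  grip=0.1,
  squeeze=25,
)

```text
t: 9.0
tcp_pos: [430.4, 245.1, 77.1]
ee_rot: [-0.0, 0.988, 0.154, 0.0]
wrist_force: [0.0, -1.1, 1.1]
grip_width: 24.7
```

carry_out(
  plan=[
    [[0, 0, 0.02, 0, 0, 0], [0, 0, 0.03, 0, 0, 0], [0, 0, 0, 0, 0, 0]],
  ],
)

```text
t: 9.3
tcp_pos: [431.9, 246.0, 131.1]
ee_rot: [-0.001, 0.988, 0.154, 0.003]
wrist_force: [0.3, 0.0, -0.5]
grip_width: 25.0
```

```bash
python3 - <<'E'
from h import *
d=grab('side'); cv2.imwrite('pics/s9.png',cv2.resize(d['frame'][270:370,250:385,::-1],(800,592),interpolation=cv2.INTER_CUBIC))
o=manip.observe();print(o['tcp_pos'],o['ee_rot'])
E
```

```text
[431.21990245 245.6155702  128.91724498] [-6.60225462e-04  9.88132126e-01  1.53591764e-01  2.00886600e-03]
```

View pics/s9.png

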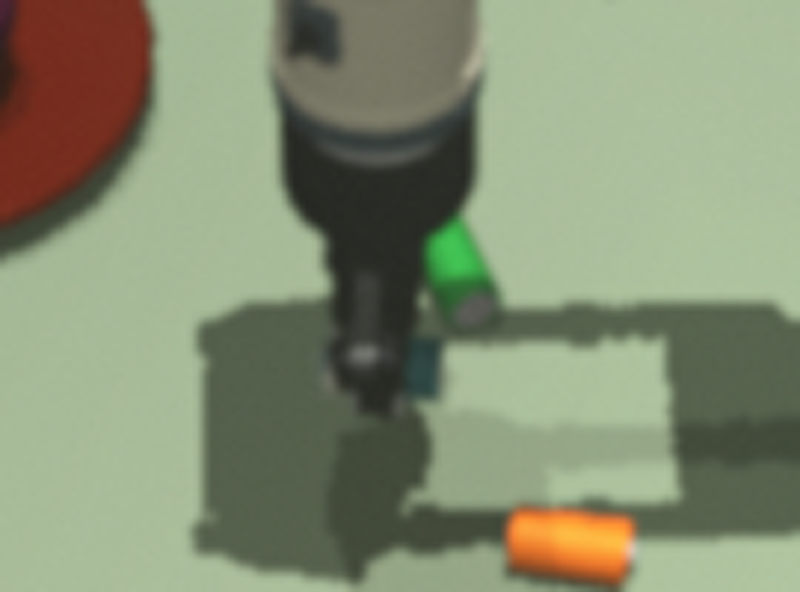

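carry_out(
  plan=[
    [[0.008, -0.038, 0.03, 0, 0, 0.134], [0.008, -0.038, 0.03, 0, 0, 0.134], [0.008, -0.038, 0.03, 0, 0, 0.134], [0.008, -0.038, 0.03, 0, 0, 0.134], [0.008, -0.038, 0.03, 0, 0, 0.134]],
  ],
)

```text
t: 9.85
tcp_pos: [470.0, 53.7, 276.5]
ee_rot: [-0.0, 0.881, 0.473, -0.001]
wrist_force: [1.7, -0.2, -0.5]
grip_width: 25.0
```

carry_out(
  plan=[
    [[0.008, -0.045, 0.005, 0, 0, 0.134], [0.008, -0.045, 0.005, 0, 0, 0.134], [0.009, -0.043, 0, -0.0418, -0.1241, 0], [0.009, -0.043, 0, -0.0418, -0.1241, 0], [0.009, -0.043, 0, -0.0418, -0.1241, 0]],
  ],
)

```text
t: 10.35
tcp_pos: [513.1, -162.8, 285.3]
ee_rot: [0.16, 0.799, 0.569, 0.115]
wrist_force: [0.5, -0.2, -0.6]
grip_width: 24.8
```

carry_out(
  plan=[
    [[0, 0, 0, -0.0418, -0.1241, 0], [0, 0, 0, 0, 0, 0], [0, 0, 0, 0, 0, 0]],
  ],
)

```text
t: 10.65
tcp_pos: [512.2, -160.5, 285.3]
ee_rot: [0.208, 0.787, 0.561, 0.151]
wrist_force: [0.4, 0.6, -0.5]
grip_width: 25.0
```

```bash
python3 - <<'E'
from h import *
from scipy.spatial.transform import Rotation as R
o=manip.observe();q=o['ee_rot'];print(R.from_quat(q[[1,2,3,0]]).as_matrix().round(4),o['tcp_pos'],o['grip_width'])
for n in ['side','top']:
    d=grab(n);x,y=(250,80) if n=='side' else (320,150)
    cv2.imwrite(f'pics/{n}10.png',cv2.resize(d['frame'][y:y+150,x:x+180,::-1],(720,600),interpolation=cv2.INTER_CUBIC))
E
```

```text
[[ 0.3258  0.8201  0.4704]
 [ 0.9454 -0.2849 -0.1581]
 [ 0.0044  0.4963 -0.8682]] [ 512.21900074 -160.53325224  285.28117062] 24.965735156641287
```

View pics/side10.png

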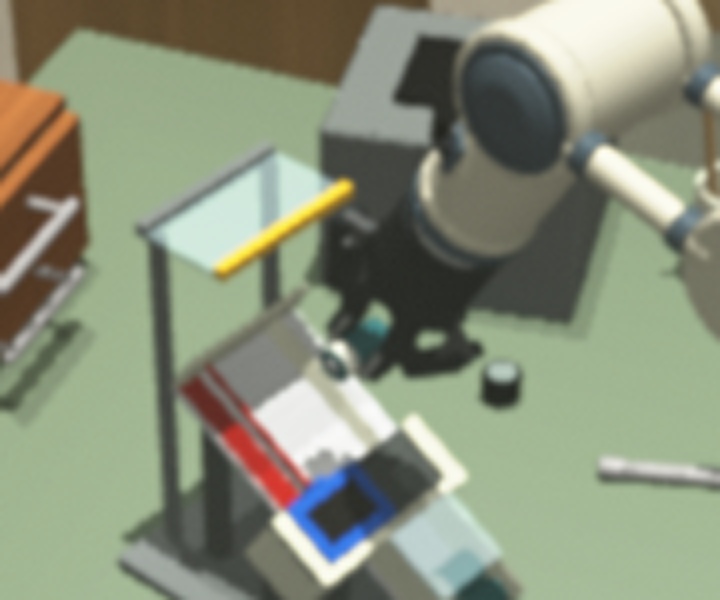

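View pics/top10.png

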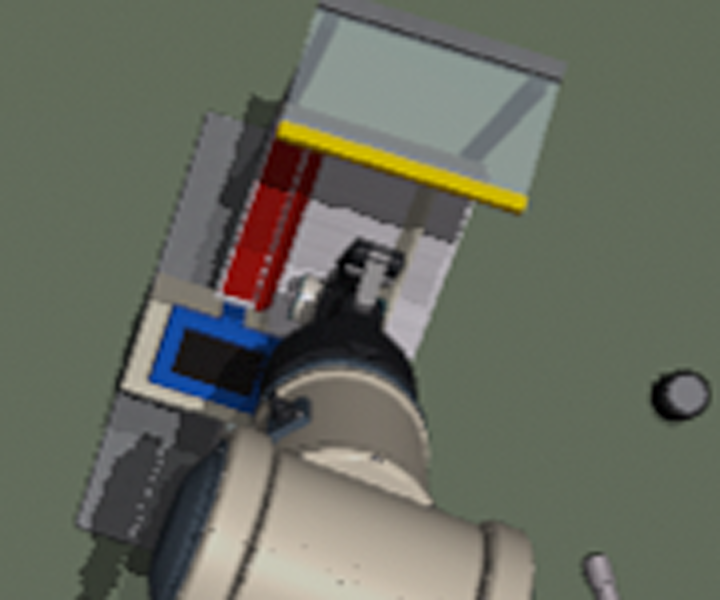

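carry_out(
  plan=[
    [[0.0123, -0.0048, -0.0205, 0, 0, 0], [0.0123, -0.0048, -0.0205, 0, 0, 0], [0.0124, -0.005, -0.0205, 0, 0, 0], [0, 0, 0, 0, 0, 0], [0, 0, 0, 0, 0, 0]],
  ],
)

```text
t: 11.25
tcp_pos: [550.5, -175.0, 225.2]
ee_rot: [0.209, 0.787, 0.561, 0.152]
wrist_force: [0.0, 0.0, -1.0]
grip_width: 24.6
```

```bash
python3 - <<'E'
from h import *
o=manip.observe();print(o['tcp_pos'],o['wrist_force'])
for n in ['side','top']:
    d=grab(n);x,y=(280,110) if n=='side' else (360,170)
    cv2.imwrite(f'pics/{n}11.png',cv2.resize(d['frame'][y:y+100,x:x+110,::-1],(660,600),interpolation=cv2.INTER_CUBIC))
E
```

```text
[ 550.46530569 -174.96966807  225.17491486] [ 0.01003736  0.04545911 -1.00220158]
```

View pics/side11.png

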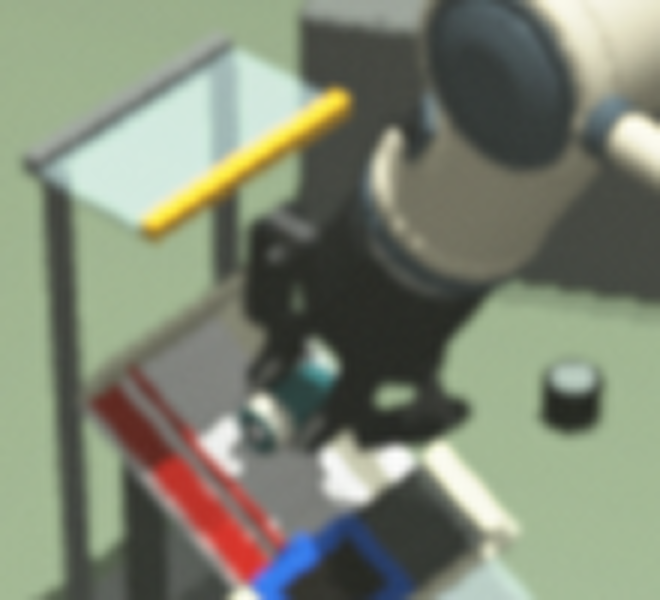

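View pics/top11.png

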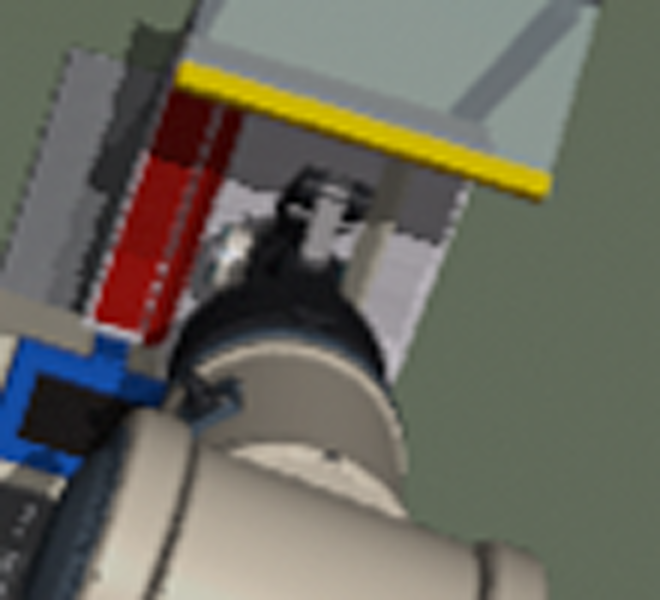

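carry_out(
  plan=[
    [[0.0045, -0.0021, -0.0089, 0, 0, 0], [0.0044, -0.0021, -0.0089, 0, 0, 0], [0, 0, 0, 0, 0, 0], [0, 0, 0, 0, 0, 0]],
  ],
)

```text
t: 11.75
tcp_pos: [558.6, -179.8, 206.5]
ee_rot: [0.209, 0.787, 0.56, 0.152]
wrist_force: [0.2, -0.0, -0.3]
grip_width: 25.0
```

```bash
python3 - <<'E'
from h import *
o=manip.observe();print(o['tcp_pos'],o['wrist_force'])
for n in ['side','top']:
    d=grab(n);x,y=(280,130) if n=='side' else (360,170)
    cv2.imwrite(f'pics/{n}12.png',cv2.resize(d['frame'][y:y+80,x:x+88,::-1],(660,600),interpolation=cv2.INTER_CUBIC))
    c=o['tcp_pos']+64*np.array([.4704,-.1581,-.8682]); ax=np.array([.3258,.9454,0])
    print(n,proj(d,c),'nub',proj(d,c+25*ax),'tail',proj(d,c-25*ax)); q=c-S0; print('rel',q@U,q@YR,q@N+42)
E
```

```text
[ 558.57749823 -179.77259298  206.51267498] [ 0.20778061 -0.03240155 -0.28218488]
side [325.81206176 180.5385431 ] nub [319.85377619 184.75535688] tail [331.68446841 176.38250777]
rel 77.74449713143665 -6.726938543470397 18.529804053920966
top [405.91167543 213.2992872 ] nub [395.6554368  210.00471708] tail [416.18962322 216.60083086]
rel 77.74449713143665 -6.726938543470397 18.529804053920966
```

View pics/side12.png

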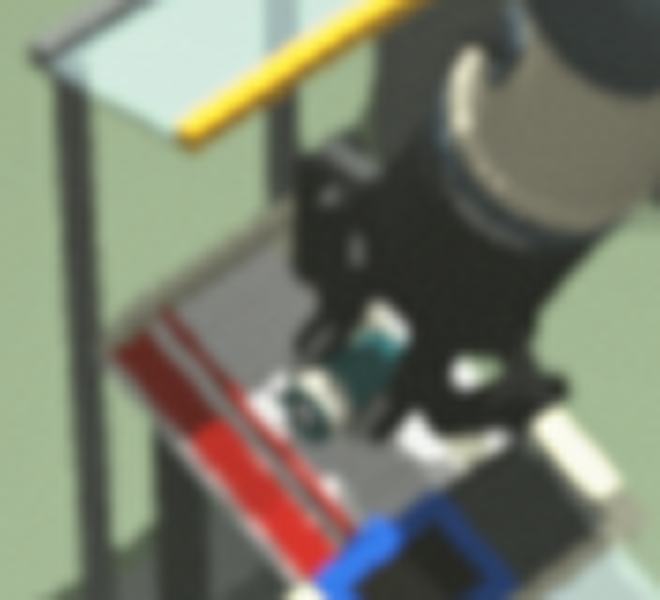

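View pics/top12.png

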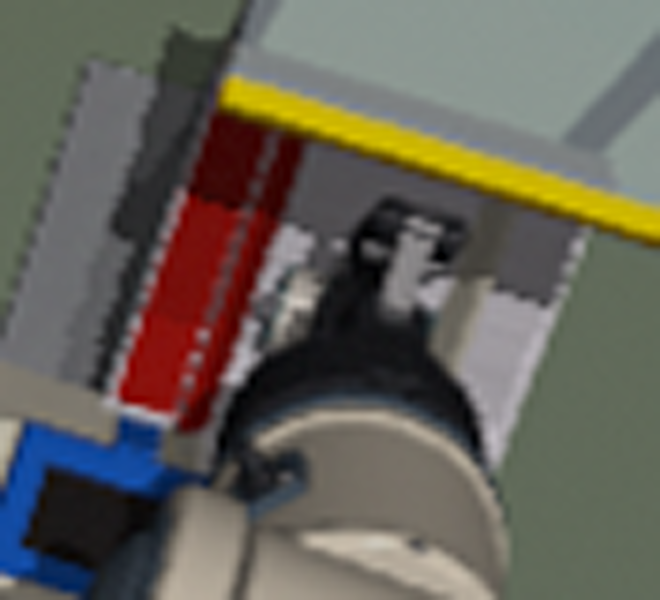

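```bash
python3 - <<'E'
from h import *
d=load('top');f=d['frame'][...,::-1]
x0,y0=385,195
g=cv2.resize(f[y0:y0+30,x0:x0+40],(800,600),interpolation=cv2.INTER_NEAREST)
for k in range(0,40,5): cv2.putText(g,str(x0+k),(k*20,10),0,.4,(0,255,255),1)
for k in range(0,30,5): cv2.putText(g,str(y0+k),(0,k*20+14),0,.4,(0,255,255),1)
cv2.imwrite('pics/t13.png',g)
E
```

```text
(no output)
```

View pics/t13.png

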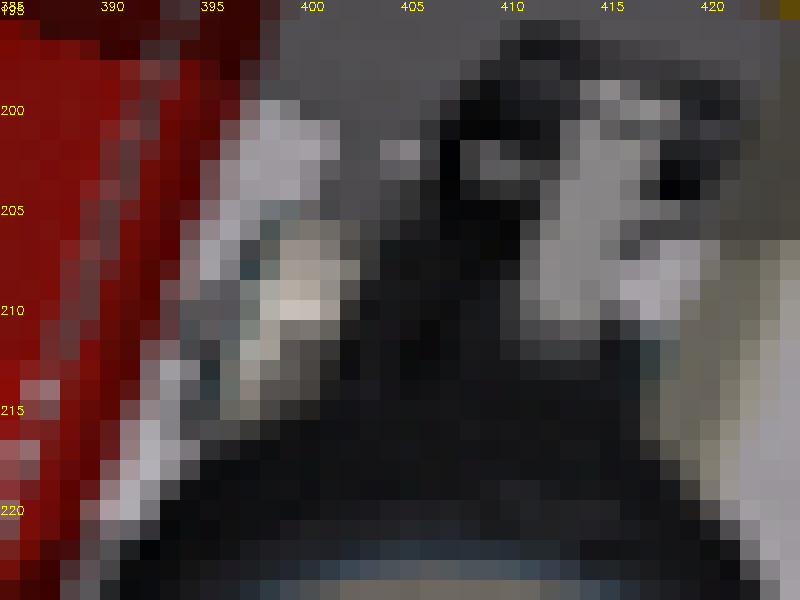

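carry_out(
  plan=[
    [[0.0014, -0.0004, -0.0026, 0, 0, 0], [0, 0, 0, 0, 0, 0]],
  ],
)

```text
t: 12.05
tcp_pos: [560.2, -180.2, 204.5]
ee_rot: [0.21, 0.787, 0.56, 0.152]
wrist_force: [0.0, -0.2, -0.5]
grip_width: 25.0
```

carry_out(
  plan=[
    [[0.0006, -0.0001, -0.001, 0, 0, 0], [0, 0, 0, 0, 0, 0]],
  ],
)

```text
t: 12.25
tcp_pos: [560.8, -180.2, 203.6]
ee_rot: [0.21, 0.787, 0.56, 0.152]
wrist_force: [0.3, -0.0, 0.4]
grip_width: 24.9
```

carry_out(
  plan=[
    [[0.0005, -0.0001, -0.0009, 0, 0, 0], [0, 0, 0, 0, 0, 0]],
  ],
)

```text
t: 12.45
tcp_pos: [561.3, -180.3, 202.6]
ee_rot: [0.21, 0.787, 0.56, 0.152]
wrist_force: [0.5, 0.0, -0.8]
grip_width: 24.9
```

carry_out(
  plan=[
    [[0.0005, -0.0001, -0.0009, 0, 0, 0], [0, 0, 0, 0, 0, 0]],
  ],
)

```text
t: 12.65
tcp_pos: [561.6, -180.4, 202.5]
ee_rot: [0.21, 0.787, 0.56, 0.152]
wrist_force: [-5.1, 1.7, 2.9]
grip_width: 25.0
```

carry_out(
  plan=[
    [[-0.0003, 0.0001, 0.0005, 0, 0, 0], [0, 0, 0, 0, 0, 0], [0, 0, 0, 0, 0, 0], [0, 0, 0, 0, 0, 0]],
  ],
  grip=0.45,
)

```text
t: 13.05
tcp_pos: [561.5, -180.4, 202.3]
ee_rot: [0.21, 0.787, 0.56, 0.152]
wrist_force: [-1.0, 0.4, 0.1]
grip_width: 38.5
```

```bash
python3 - <<'E'
from h import *
d=grab('side');cv2.imwrite('pics/s14.png',cv2.resize(d['frame'][130:210,280:368,::-1],(660,600),interpolation=cv2.INTER_CUBIC))
print(manip.observe()['wrist_force'])
E
```

```text
[-1.03856268 -0.4645205   0.47715813]
```

View pics/s14.png

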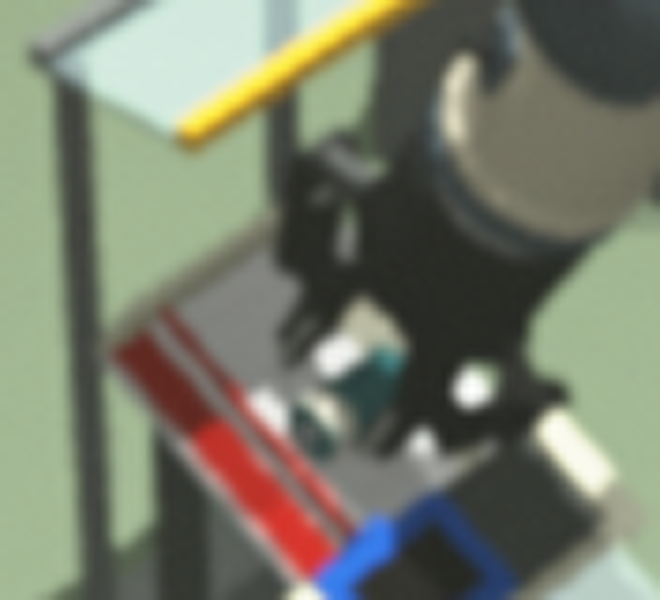

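carry_out(
  plan=[
    [[-0.0047, 0.0016, 0.0087, 0, 0, 0], [-0.0142, 0.0048, 0.026, 0, 0, 0], [-0.019, 0.0064, 0.0346, 0, 0, 0], [-0.019, 0.0064, 0.0346, 0, 0, 0], [0, 0, 0, 0, 0, 0]],
  ],
)

```text
t: 13.6
tcp_pos: [504.2, -161.0, 315.4]
ee_rot: [0.215, 0.785, 0.559, 0.155]
wrist_force: [0.6, -0.8, 0.4]
grip_width: 38.0
```

carry_out(
  plan=[
    [[-0.03, 0.03, 0.02, 0, 0, 0], [-0.03, 0.03, 0.02, 0, 0, 0], [-0.03, 0.03, 0.02, 0, 0, 0], [-0.02, 0.03, 0, 0, 0, 0]],
  ],
)

```text
t: 14.0
tcp_pos: [392.9, -40.7, 370.6]
ee_rot: [0.212, 0.787, 0.559, 0.154]
wrist_force: [0.5, 1.0, -0.1]
grip_width: 38.8
```

```bash
python3 - <<'E'
from h import *
b=S0+83*U-42*N-6*YR
for n in ['side','top']:
    d=grab(n);x,y=(270,110) if n=='side' else (320,160)
    cv2.imwrite(f'pics/{n}15.png',cv2.resize(d['frame'][y:y+150,x:x+160,::-1],(640,600),interpolation=cv2.INTER_CUBIC))
print(manip.observe()['tcp_pos'])
E
```

```text
[392.96091709 -38.44693947 369.16922735]
```

View pics/side15.png

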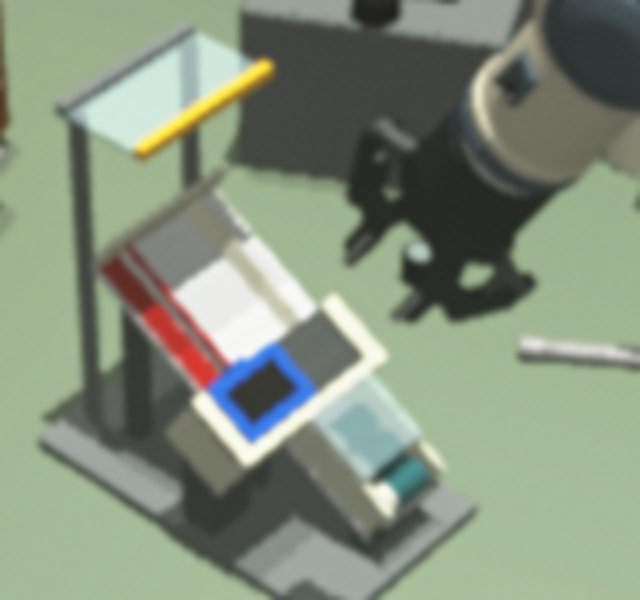

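View pics/top15.png

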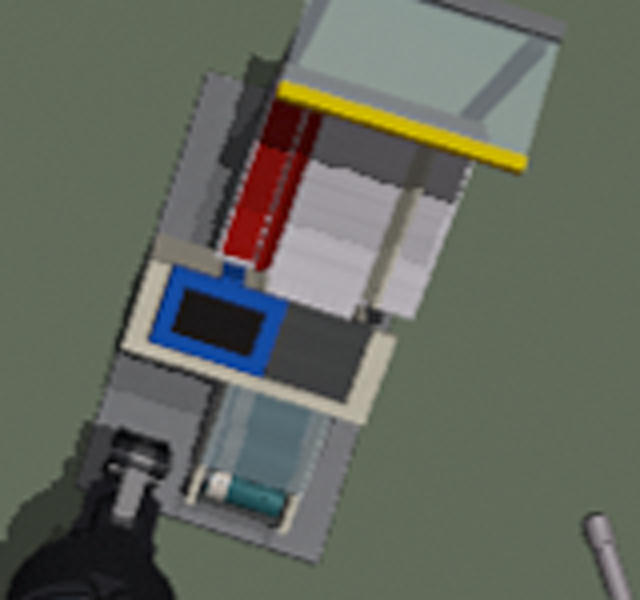

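The bay is empty, and the teal and white area under the clear cover now reaches farther up the lane. I'll compare it with the start picture.

```bash
python3 - <<'E'
from h import *
b=S0+83*U-42*N-6*YR
d=load('top');a=cv2.imread('pics/top0.png')[225:305,355:425];c=d['frame'][225:305,355:425,::-1]
s=grab('side');print(manip.observe()['t'])
y2=np.array([.319,.948,0])
for k in (143,169,195):
    p=b-k*U+13*N+ (5*k/182)*YR; print(k,proj(d,p)-[355,225],proj(d,p+22*y2)-[355,225],proj(d,p-25*y2)-[355,225])
cv2.imwrite('pics/cmp.png',np.hstack([cv2.resize(i,(400,457),interpolation=cv2.INTER_CUBIC) for i in (a,c)]))
cv2.imwrite('pics/cmps.png',np.hstack([cv2.resize(i,(400,400),interpolation=cv2.INTER_CUBIC) for i in (cv2.imread('pics/side0.png')[190:250,330:390],s['frame'][190:250,330:390,::-1])]))
E
```

```text
14.15
143 [31.43368487 38.39551176] [22.83872665 35.65271465] [41.21879227 41.51810569]
169 [28.0175589 47.5063647] [19.49622183 44.77829699] [37.71870287 50.61214228]
195 [24.65721151 56.46845544] [16.20824699 53.7550036 ] [34.27581843 59.5575472 ]
```

View pics/cmp.png

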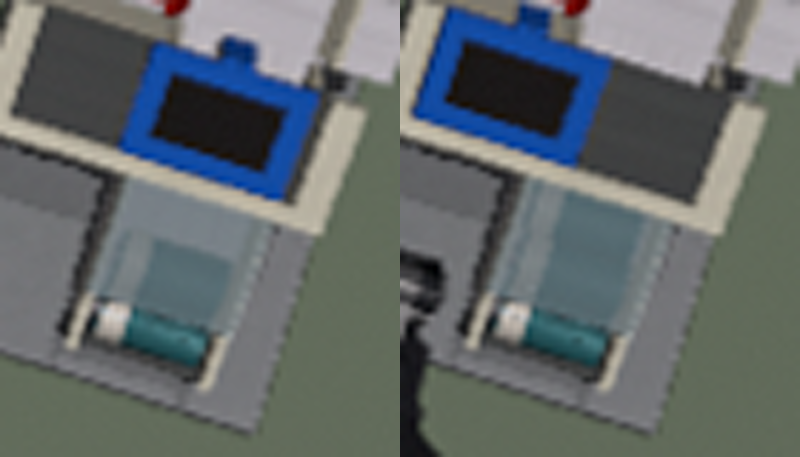

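View pics/cmps.png

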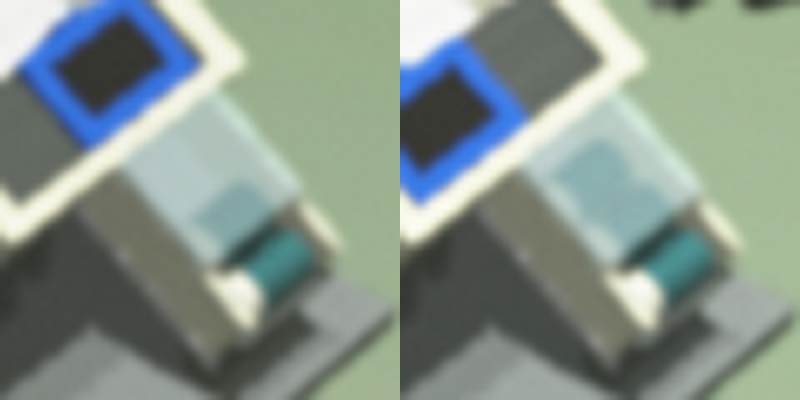

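carry_out(
  plan=[
    [[0, 0, 0, 0, 0, 0], [0, 0, 0, 0, 0, 0], [0, 0, 0, 0, 0, 0], [0, 0, 0, 0, 0, 0], [0, 0, 0, 0, 0, 0]],
  ],
)

```text
t: 14.65
tcp_pos: [394.8, -41.6, 365.9]
ee_rot: [0.209, 0.787, 0.56, 0.151]
wrist_force: [0.2, -0.5, -0.4]
grip_width: 38.4
```

```bash
python3 - <<'E'
from h import *
p=load('side')['frame'].astype(int); s=grab('side')['frame'].astype(int)
print('rack diff',np.abs(p-s)[190:260,280:390].max())
a=cv2.imread('pics/top0.png').astype(int)[...,::-1]; b=grab('top')['frame'].astype(int)
for n,(x,y,w,h) in dict(vase=(240,155,45,45),cup=(160,180,40,35),pen=(460,285,30,55),loupe=(480,238,20,22),rest=(122,258,45,66)).items(): print(n,np.abs(a-b)[y:y+h,x:x+w].max())
print(manip.observe()['wrist_force'],manip.observe()['dq'].round(3))
manip.close_job()
E
```

```text
rack diff 29
vase 10
cup 5
pen 5
loupe 5
rest 5
[0.05713932 0.39953917 0.25951433] [ 0.005 -0.004 -0.002  0.     0.001 -0.   ]
the job is handed in; nothing more can be done
```

The gate is fully open, the third cell has rolled down behind the two loaded ones, and the job is handed in at about 15 s of the 51 s allowed.

- **Gate:** I pressed on the plate with closed fingers leaning square to the cover and slid it across until the force reversed at the end stop. Later pictures show it still against the red end.
- **Cell:** I picked up the teal cell. The first grip was too shallow, so I opened, lowered the tool and took it again. I set it in the bay with its nub towards the red side, released it and pulled back square to the ramp.
- **Final position:** Both cameras show the bay empty and the cell lying square behind the two loaded ones, with its white band on the red side. It lies where I calculated the ready place, to within what the pictures show through the clear cover; I made no separate measurement of the 12 mm limit.
- **At rest:** Two side pictures about half a second apart differ in the rack area by at most 29 of 255 levels. I took that as noise or arm shadow and did not look into it.
- **Other objects:** The vase, cup, penlight, loupe and hand rest differ from the start picture by no more than 10 levels, so none was shifted.
- **Robot:** It touches nothing; the wrist force was about zero.
- **What disagreed:** The cues for the chute's centre line differed by up to about 4 mm. I used the bay walls and the hood, which agreed with each other.

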